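# Close up a loaded soldering carrier

### The arm

A 7-joint arm with a two-finger parallel gripper is mounted at the origin on the work surface. World frame = base frame: x ahead of the robot, y to its left, z up, the work surface at z = 0. Lengths are in m, angles in rad, forces in N, time in s.
With the tool pointing down it reaches from about 0.4 to 0.85 m from the base axis. Payload 10.4 kg.
Tool frame: the origin (TCP) lies between the finger pads; the fingertips stand manip.tip_extent ahead of it and the grasp point (between the pads) lies 6 mm ahead of it (manip.tip_extent is the distance from the TCP to the fingertips, in m); z points along the fingers, y is the line along which they close (so a half turn about z gives the same grasp; the last joint's range is limited). The gripper opens to 85 mm and grips with 20 to 120 N. Pads are 22 mm wide; open, the fingers measure 114 mm over their backs; the gripper's body (76 mm by 85 mm) begins 54 mm behind the grasp point. The pads swing forward as they close: fully open they stand 13 mm farther back than shut.
Start: joints at [1.163, 0.332, -0.065, 1.46, 0.022, 1.35, -0.088], TCP at [0.235, -0.579, 0.236] pointing down, gripper open.
Joint ranges: [-2.6, 2.6], [-0.5, 2.12], [-1.47, 1.34], [0.16, 2.42], [-1.27, 4.41], [0.06, 2.06], [-2.6, 2.6]. Speed limits (rad/s): [2.22, 2.22, 2.79, 2.79, 3.14, 3.14, 3.14].

### API

Orientations are given as a unit quaternion [x, y, z, w].
In Python, from workcell import get_obs, optics, workorder, manip gives the robot as it stands.
- The arm moves only by the tool jog_arm, never from a script. Its argument "increments" is a list of rows, each a list of 7 numbers: the shift along the tool's x, y, z in m, then the turn, a rotation vector about the tool's x, y, z in rad, then the opening, from -1 (shut) to 1 (fully open). A call has 1 to 5 rows; each row is the pose to reach, as a shift and turn from the pose commanded when the call began, along the tool's axes at that moment; what a row does not reach only later rows make up. A row lasts 1/12 s, in which the tool goes at most 41.7 mm and 7.16 degrees, less where a joint would pass 70% of its speed; a pose out of reach is approached as far as the arm can. A call with a gripper value outside its range is refused whole. The fingers move at their own pace and stop on an object; "grip_force" is the grip in N (left out, the last holds). Time passes only in rows, so rows that repeat a pose let the fingers close. It gives the time, the measured TCP pose, the force, the opening and the grip force at its end, in the units of the state.
- get_obs(): the state, without advancing time (a new reading comes with each control period).
- optics.camera(name): name is "side" or "top"; returns a dict with "color" (480x640x3 uint8, red, green, blue), "depth" (480x640 float32, m along the optical axis (not along the pixel's ray), 0 where there is no reading), "K" (3x3 intrinsics, pixels), "R" (3x3) and "t" (3): a world point X has camera coordinates R X + t. Camera axes: x right, y down, z forward; pixel columns grow to the right and rows downward; lengths in m; the calibration is good to about 2 mm. A picture is of the moment at which its call begins.
- workorder.hand_in(): hands the job in; it is judged then, once.
The state is a dict: "clock": time; "joint_pos": joint angles; "joint_velocities": joint speeds; "tau": joint torques, N m; "position": TCP position; "ee_rot": TCP orientation; "ft_force": force on the tool from outside, world axes, zero at the start; "torque": the same for the moment, N m; "grip_width": opening from 0.0 (shut) to 1.0 (fully open); "grasp_force": force on a finger pad.
Only numpy, scipy, OpenCV 4.12 (cv2) and the standard library are available. Lean on these libraries where they do the work, as an engineer would, in place of code of your own. Each camera call takes 0.05 s, during which the arm holds its last target. There are 200 camera calls.

### The job

The circuit board is already lying in the soldering carrier: close the carrier up. Take the blue cover frame off its sloping rest, tuck its low edge under the orange lip and lay the frame down flat and fully home in the carrier, without dropping or forcing it, while the red-tipped clamp still stands open; then swing the clamp right down onto the frame. Leave everything else on the bench where it is.

Things in the scene. Friction and masses are not known exactly. Their poses are not given: they have to be found in the camera images.
- carrier: Dark soldering carrier fixed to the bench, 200 x 160 mm, a white circuit board in it. Origin on the bench under the middle of the cover's seat; z up, +x to the clamp, -x to the orange lip (robot's side). The cover's seat is level at z = 30 mm, from x = -77 (front wall, 47 high) to +78 mm (rear stop, 36 high), y = -68 to 68 mm between cheeks that stand upright to z = 38 and flare out to z = 50 mm.
- lip (a point): Middle of the orange lip's inner edge, on its underside: x = -67, y = 0, z = 41 mm in the carrier's frame. The lip overhangs the seat by 10 mm from the front wall, for y = -55 to 55 mm, 11 mm clear above the seat, its top at z = 47 mm. The cover's edge gets under it only tilted (20 to 30 degrees), low edge first, then sliding to -x up to the wall.
- cover: Blue cover frame, loose, about 0.28 kg: flat window frame 150 (x) x 130 (y) x 5 mm, with a yellow rib across its middle to hold it by, 12 mm thick (x), 100 long (y), from z = 5 to 35 mm. Origin: middle of its underside; z out of its upper face. At first on the rest, -x edge low, face leaning to the robot 30 degrees from level. Seated: origin at x = -2 to 3, y near 0, z = 30 mm in the carrier.
- cover_lowedge (a point): Middle of the cover's -x edge (the low one on the rest), on its underside: x = -75 mm in the cover's frame.
- cover_highedge (a point): Middle of the cover's +x edge, on its underside: x = +75 mm in the cover's frame.
- clamp (a joint): Angle of the steel swing clamp on the carrier's far side (rad): 0 = right down, level, its pad on the seated cover; it starts open at 1.45 to 1.8 (about upright); stop at 2.0. It stays where it is left (about 2.5 N at the grip to move). It cannot reach 0 if the cover is not fully home.
- clamp_hinge (a point): Clamp's hinge axis: in the carrier's frame at x = 99, y = 0, z = 47 mm, axis along y. The arm is 14 mm wide, 6 thick; opening lifts its tip up and away from the robot.
- clamp_grip (a point): Centre of the clamp's red grip, a crossbar 14 mm in diameter and 40 mm long (along y), 52 mm from the hinge axis.
- rest: Fixed aluminium rest, 150 x 130 mm on the bench, with a plate sloping up away from the robot by 30 degrees; its bottom ledge is 6 mm high. Origin on the bench under its middle; the cover's origin lies 64 mm above it.
- tray: Fixed black parts tray 150 x 130 x 30 mm, not used. Origin under its middle.
- tape: Loose roll of brown tape, 60 mm across, 24 high; leave alone.
- driver: Loose screwdriver, 150 mm long; leave alone.
- flux: Loose white bottle with red cap, 40 mm across, 85 high; leave alone.
- spool: Loose metal spool, 52 mm across, 38 high; leave alone.
- pot: Loose white cup, 56 mm across, 50 high; leave alone.
- sink_a: Loose aluminium heat sink 40 x 40 x 20 mm lying in the tray; leave alone.
- sink_b: Another heat sink like it in the tray; leave alone.

How it is judged:
By the outcome, as a careful person would: the job done as asked, in the order asked, and still so for the second after the job is handed in, with the robot touching nothing.
It also fails if it takes over 59 s, if anything falls off the work surface, if the arm or the gripper's body presses on something with over 40 N, if the wrist force passes 120 N, or if a joint passes its speed limit or range.

## Working session

There is one attempt and no reset: what is moved stays moved. The work goes in short steps, Python scripts to look and compute and a tool call to move; the robot and the scene stay as the last step left them, time stands still between calls to the robot, and variables do not carry over. Pictures are saved under pics/ and viewed, at most 12 in all, crops included, and the job is handed in when it is done.

Besides the shell and the picture viewer there is one more tool, called after "Request:" as a command line: name --pt "numbers of a row" for each row, then --argument value for the rest. jog_arm: Moves the arm, as the interface text tells. Its arguments: {"type":"object","properties":{"increments":{"type":"array"},"grip_force":{"type":"number"}},"required":["increments"]}

```bash
mkdir -p pics; ls; python3 - <<'E'
from workcell import get_obs, optics, manip
import cv2,numpy as np
print(get_obs(), manip.tip_extent)
for n in("top","side"):
    c=optics.camera(n); cv2.imwrite(f"pics/{n}0.png",c["color"][...,::-1]); np.savez(f"{n}0.npz",**c)
    print(n,c["K"],c["R"],c["t"])
E
```

```text
pics
{'clock': 0.0, 'joint_pos': array([ 1.16334889,  0.33286802, -0.06469661,  1.46098236,  0.02161202,
        1.3499024 , -0.08851642]), 'joint_velocities': array([ 0.0008828 , -0.002883  , -0.00011002,  0.00017335,  0.00157395,
        0.00112432, -0.00034125]), 'tau': array([ 5.42722937e-04, -6.25466394e+01,  4.93270636e-02, -3.91605949e+01,
        1.61902659e-02,  1.01492781e-02,  6.07853352e-06]), 'position': array([ 0.23447914, -0.57893022,  0.23539874]), 'ee_rot': array([ 9.81542882e-01,  1.91240780e-01, -1.80344551e-04, -7.09531113e-04]), 'ft_force': array([-0.49937894, -0.41250739, -0.44584234]), 'torque': array([-0.0524447 , -0.01933011, -0.01598289]), 'grasp_force': 0.0, 'grip_width': 0.9998514331310053} 0.025
top [[536.60227085   0.         321.79229753]
 [  0.         536.60227085 240.51259096]
 [  0.           0.           1.        ]] [[-0.01560012 -0.99986602  0.00495734]
 [-0.99279677  0.01490042 -0.11888039]
 [ 0.11879059 -0.00677618 -0.99289621]] [0.09668599 0.58371908 1.32802979]
side [[478.11726433   0.         324.50577144]
 [  0.         478.11726433 235.86537019]
 [  0.           0.           1.        ]] [[ 0.82008315 -0.57220225 -0.00694279]
 [-0.43239326 -0.61166988 -0.66249228]
 [ 0.37483288  0.54630078 -0.74903656]] [-0.41234018  0.38644514  0.82057955]
```

View pics/top0.png

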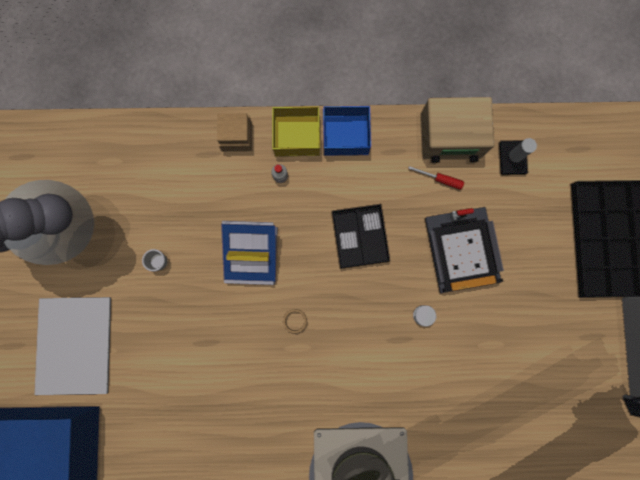

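View pics/side0.png

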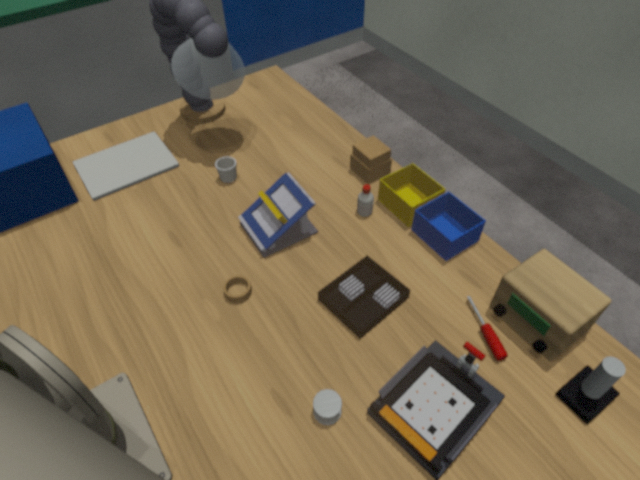

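The top view shows the cover on its rest at (249,253), with the rib at (248,256). The carrier is at (464,250), with the lip at (473,283) and the red grip at (466,212). The side view agrees: cover at (277,212), lip at (410,432), grip at (474,351).

```bash
cat > h.py <<'E'
import numpy as np, cv2
def pts(c,m):
    v,u=np.nonzero(m&(c["depth"]>0)); z=c["depth"][v,u]
    P=np.linalg.inv(c["K"])@np.stack([u,v,np.ones_like(u)])*z
    return (c["R"].T@(P-c["t"].reshape(3,1))).T
def ray(c,uv,z):
    d=c["R"].T@np.linalg.inv(c["K"])@np.array([uv[0],uv[1],1.]); o=-c["R"].T@c["t"]
    return o+d*(z-o[2])/d[2]
def mask(c,lo,hi,roi):
    h=cv2.cvtColor(c["color"],cv2.COLOR_RGB2HSV); m=cv2.inRange(h,np.array(lo),np.array(hi))>0
    r=np.zeros_like(m); r[roi[1]:roi[3],roi[0]:roi[2]]=1; m&=r
    n,l,s,_=cv2.connectedComponentsWithStats(m.astype(np.uint8))
    return l==1+np.argmax(s[1:,4])
COL=dict(yellow=((22,130,90),(34,255,255)),blue=((105,120,40),(128,255,255)),orange=((8,170,110),(21,255,255)),red=((0,180,90),(6,255,255)))
E
python3 - <<'E'
from h import *
R=dict(top=dict(yellow=(215,215,285,295),blue=(215,215,285,295),orange=(425,260,510,300),red=(445,200,485,225)),
 side=dict(yellow=(230,170,330,260),blue=(230,170,330,260),orange=(360,390,460,480),red=(455,335,490,365)))
for n in R:
    c=dict(np.load(n+"0.npz"))
    for k,roi in R[n].items():
        m=mask(c,*COL[k],roi); p=pts(c,m); ctr=np.median(p,0)
        q=p[np.linalg.norm(p-ctr,axis=1)<.12]; mu=q.mean(0); U,S,V=np.linalg.svd(q-mu,full_matrices=False)
        print(n,k,len(q),mu.round(4),'dir',V[0].round(3),'nrm',V[2].round(3),'rms',(S/len(q)**.5).round(4))
        if k=='orange' :
            g=np.array([ray(c,(u,v),.047)[:2] for v,u in zip(*np.nonzero(m))]).astype(np.float32)*1000
            print(cv2.minAreaRect(g), cv2.boxPoints(cv2.minAreaRect(g)).round(1).tolist())
        if k=='blue':
            r=cv2.minAreaRect(np.argwhere(m)[:,::-1].astype(np.float32)); B=cv2.boxPoints(r); print(B.round(1).tolist())
c=dict(np.load("top0.npz"))
h=cv2.cvtColor(c["color"],cv2.COLOR_RGB2HSV)
# carrier outline top faces, board white
m=mask(c,(0,0,150),(180,60,255),(430,215,505,290)); q=np.array([ray(c,(u,v),.02)[:2] for v,u in zip(*np.nonzero(m))]).astype(np.float32)*1000
print('board',cv2.minAreaRect(q), pts(c,m)[:,2].mean())
E
```

```text
top yellow 348 [0.5438 0.269  0.0908] dir [-0.049 -0.999  0.001] nrm [ 0.73  -0.035  0.683] rms [0.0282 0.0089 0.0032]
top blue 1185 [0.5566 0.2659 0.0711] dir [-0.867  0.005 -0.498] nrm [-0.498  0.026  0.867] rms [0.0539 0.0443 0.0025]
[[222.0, 225.0], [274.0, 225.0], [274.0, 280.0], [222.0, 280.0]]
top orange 306 [ 0.4725 -0.289   0.0472] dir [-0.155  0.988  0.011] nrm [-0.035 -0.017  0.999] rms [0.0318 0.0051 0.0029]
((472.0805358886719, -288.3257141113281), (17.94754981994629, 109.56868743896484), 9.022567749023438) [[454.6000061035156, -235.60000610351562], [471.79998779296875, -343.79998779296875], [489.5, -341.0], [472.3999938964844, -232.8000030517578]]
top red 61 [ 0.6428 -0.2588  0.1056] dir [-0.153  0.988  0.025] nrm [-0.885 -0.148  0.441] rms [0.0107 0.0031 0.0028]
side yellow 223 [0.5374 0.2613 0.0947] dir [-0.014 -0.999 -0.052] nrm [-0.92   0.033 -0.392] rms [0.0309 0.0064 0.0038]
side blue 602 [0.5452 0.2589 0.068 ] dir [-0.865  0.076 -0.496] nrm [-0.496  0.023  0.868] rms [0.0547 0.0427 0.0017]
[[239.0, 218.5], [285.0, 175.0], [312.29998779296875, 203.8000030517578], [266.20001220703125, 247.3000030517578]]
side orange 778 [ 0.4698 -0.2914  0.0487] dir [ 0.153 -0.988 -0.001] nrm [0.053 0.007 0.999] rms [0.032  0.0057 0.0019]
((470.2543640136719, -288.844482421875), (19.866119384765625, 110.66517639160156), 8.448796272277832) [[452.29998779296875, -235.60000610351562], [468.6000061035156, -345.0], [488.20001220703125, -342.1000061035156], [471.8999938964844, -232.6999969482422]]
side red 124 [ 0.6389 -0.2636  0.1061] dir [ 0.136 -0.991 -0.   ] nrm [-0.552 -0.076  0.831] rms [0.0104 0.0029 0.0018]
board ((547.4603271484375, -278.12261962890625), (107.58821105957031, 95.20909118652344), 8.945793151855469) 0.0247616000628519
```

```bash
python3 - <<'E'
from h import *
from scipy.spatial.transform import Rotation as Rot
yaw=-.048; Rc=(Rot.from_euler('z',yaw)*Rot.from_euler('y',-np.pi/6)).as_matrix()
print(Rc[:,2])
R=dict(top=(215,215,285,295),side=(230,170,330,260))
O=np.array([.55,.265,.064])
for n in R:
    c=dict(np.load(n+"0.npz"))
    for k in('yellow','blue'):
        m=mask(c,*COL[k],R[n]); 
        q=(pts(c,m)-O)@Rc*1000
        print(n,k,np.percentile(q,[1,3,10,50,90,97,99],axis=0).round(1).T.tolist())
        if k=='blue':
            # ray cast silhouette on plane of upper face z=5 (cover frame, O guess)
            cn=cv2.findContours(m.astype(np.uint8),cv2.RETR_EXTERNAL,cv2.CHAIN_APPROX_NONE)[0]; cn=max(cn,key=len)[:,0]
            o=-c["R"].T@c["t"]; d=(c["R"].T@np.linalg.inv(c["K"])@np.c_[cn,np.ones(len(cn))].T).T
            nn=Rc[:,2]; P0=O+.005*nn; X=o+d*(((P0-o)@nn)/(d@nn))[:,None]; L=((X-O)@Rc*1000)[:,:2].astype(np.float32)
            r=cv2.minAreaRect(L); print('rect',r, 'ext',L.min(0),L.max(0))
E
```

```text
[-0.49942411  0.02399079  0.8660254 ]
top yellow [[-1.1, 0.2, 1.6, 9.4, 11.5, 12.1, 12.8], [-43.8, -42.1, -35.1, 3.2, 43.0, 49.7, 51.8], [5.3, 7.8, 12.5, 30.4, 34.9, 36.3, 37.2]]
top blue [[-67.9, -65.9, -61.2, 15.3, 73.3, 76.9, 78.3], [-58.9, -58.6, -54.1, -0.4, 60.9, 65.0, 66.1], [-2.6, -1.8, -0.3, 2.8, 6.1, 7.3, 8.1]]
rect ((6.397651672363281, 3.58929443359375), (146.92160034179688, 125.45085144042969), 0.027697281911969185) ext [-67.07331  -59.102146] [79.86082 66.34784]
side yellow [[-7.5, -2.2, -0.6, 4.7, 9.8, 10.1, 10.3], [-47.4, -46.8, -45.4, -5.0, 40.4, 51.0, 114.8], [-46.0, 9.7, 24.3, 34.7, 37.3, 38.7, 39.5]]
side blue [[-66.9, -66.0, -62.9, -14.9, 68.5, 72.0, 73.0], [-59.4, -58.3, -55.7, -11.8, 56.2, 59.6, 61.5], [1.8, 2.5, 3.5, 5.7, 7.9, 8.9, 9.3]]
rect ((3.1314239501953125, 1.0540390014648438), (121.63618469238281, 141.91160583496094), 89.68020629882812) ext [-68.136925 -59.8235  ] [73.98207  62.152668]
```

```bash
cat >> h.py <<'E'
from scipy.spatial.transform import Rotation as Rot, Slerp
from workcell import get_obs
COVER=(np.array([.5545,.2675,.064]),Rot.from_euler('z',-.048)*Rot.from_euler('y',-np.pi/6))
CAR=(np.array([.547,-.277,0]),Rot.from_euler('z',.1535))
def tool_of(o,r,zt,yt=0.):  # tool pose holding cover at pose (o,r), TCP at cover z=zt
    M=r.as_matrix(); return o+M@[0,yt,zt], Rot.from_matrix(np.c_[M[:,1],M[:,0],-M[:,2]])
def car(xyz,tilt): # cover origin pose in carrier, tilt deg
    return CAR[0]+CAR[1].apply(np.array(xyz)/1000), CAR[1]*Rot.from_euler('y',-tilt,degrees=True)
def plan(way,dmax=.19,amax=32,start=None):
    s=get_obs(); p,r=start or (s['position'],Rot.from_quat(s['ee_rot']))
    for P,Q in way:
        n=int(np.ceil(max(np.linalg.norm(P-p)/dmax,np.degrees((r.inv()*Q).magnitude())/amax)))
        sl=Slerp([0,1],Rot.concatenate([r,Q]))
        for k in range(n):
            a,b=k/n,(k+1)/n; ra=sl(a)
            print(np.r_[ra.inv().apply((P-p)*(b-a)),(ra.inv()*sl(b)).as_rotvec()].round(3).tolist())
        print('--',P.round(3)); p,r=P,Q
E
python3 - <<'E'
from h import *
M=Rot.from_matrix(np.c_[[0,1,0],[1,0,0],[0,0,-1.]])
g=tool_of(*COVER,.034); h=tool_of(*COVER,.110)
plan([(np.array([.48,-.15,.26]),Rot.from_euler('z',-.4)*M),h,g])
E
```

```text
[0.13, -0.102, -0.008, -0.0, -0.0, -0.262]
[0.151, -0.065, -0.008, -0.0, -0.0, -0.262]
[0.163, -0.023, -0.008, -0.0, -0.0, -0.262]
-- [ 0.48 -0.15  0.26]
[0.132, -0.049, 0.034, -0.173, 0.031, -0.115]
[0.136, -0.039, 0.03, -0.173, 0.031, -0.115]
[0.138, -0.028, 0.029, -0.173, 0.031, -0.115]
-- [0.5   0.27  0.159]
[0.0, 0.0, 0.076, 0.0, 0.0, 0.0]
-- [0.538 0.268 0.093]
```

Request:
jog_arm --pt "0.026 -0.02 -0.002 0 0 -0.052 1" --pt "0.052 -0.041 -0.003 0 0 -0.105 1" --pt "0.078 -0.061 -0.005 0 0 -0.157 1" --pt "0.104 -0.082 -0.006 0 0 -0.21 1" --pt "0.13 -0.102 -0.008 0 0 -0.262 1" --grip_force 60

```text
clock: 0.52
position: [0.3172, -0.4343, 0.2438]
ee_rot: [0.948, 0.319, -0.0, -0.0]
ft_force: [1.1, -0.3, 0.9]
grip_width: 0.997
grasp_force: 0.0
```

Request:
jog_arm --pt "0.03 -0.013 -0.002 0 0 -0.052 1" --pt "0.06 -0.026 -0.003 0 0 -0.105 1" --pt "0.09 -0.039 -0.005 0 0 -0.157 1" --pt "0.12 -0.052 -0.006 0 0 -0.21 1" --pt "0.151 -0.065 -0.008 0 0 -0.262 1"

```text
clock: 0.93
position: [0.3983, -0.2916, 0.252]
ee_rot: [0.898, 0.44, -0.0, -0.0]
ft_force: [0.9, -0.5, -0.7]
grip_width: 1.001
grasp_force: 0.0
```

Request:
jog_arm --pt "0.033 -0.005 -0.002 0 0 -0.052 1" --pt "0.065 -0.009 -0.003 0 0 -0.105 1" --pt "0.098 -0.014 -0.005 0 0 -0.157 1" --pt "0.13 -0.018 -0.006 0 0 -0.21 1" --pt "0.163 -0.023 -0.008 0 0 -0.262 1"

```text
clock: 1.35
position: [0.4805, -0.1491, 0.26]
ee_rot: [0.833, 0.553, -0.0, -0.0]
ft_force: [0.7, 0.8, 0.1]
grip_width: 1.004
grasp_force: 0.0
```

Tracking is good. On to the hover pose.

Request:
jog_arm --pt "0.026 -0.01 0.007 -0.035 0.006 -0.023 1" --pt "0.053 -0.02 0.014 -0.069 0.012 -0.046 1" --pt "0.079 -0.029 0.02 -0.104 0.019 -0.069 1" --pt "0.106 -0.039 0.027 -0.138 0.025 -0.092 1" --pt "0.132 -0.049 0.034 -0.173 0.031 -0.115 1"

```text
clock: 1.77
position: [0.4862, -0.0083, 0.2257]
ee_rot: [0.797, 0.598, 0.061, 0.064]
ft_force: [0.4, 0.4, -0.8]
grip_width: 1.001
grasp_force: 0.0
```

Request:
jog_arm --pt "0.027 -0.008 0.006 -0.035 0.006 -0.023 1" --pt "0.054 -0.016 0.012 -0.069 0.012 -0.046 1" --pt "0.082 -0.023 0.018 -0.104 0.019 -0.069 1" --pt "0.109 -0.031 0.024 -0.138 0.025 -0.092 1" --pt "0.136 -0.039 0.03 -0.173 0.031 -0.115 1"

```text
clock: 2.18
position: [0.4924, 0.1322, 0.1925]
ee_rot: [0.751, 0.636, 0.121, 0.127]
ft_force: [0.8, -0.8, 0.2]
grip_width: 1.0
grasp_force: 0.0
```

Request:
jog_arm --pt "0.028 -0.006 0.006 -0.035 0.006 -0.023 1" --pt "0.055 -0.011 0.012 -0.069 0.012 -0.046 1" --pt "0.083 -0.017 0.017 -0.104 0.019 -0.069 1" --pt "0.11 -0.022 0.023 -0.138 0.025 -0.092 1" --pt "0.138 -0.028 0.029 -0.173 0.031 -0.115 1"

```text
clock: 2.6
position: [0.4995, 0.2716, 0.159]
ee_rot: [0.698, 0.667, 0.181, 0.188]
ft_force: [0.6, -1.5, -0.3]
grip_width: 1.003
grasp_force: 0.0
```

```bash
python3 - <<'E'
from h import *
from workcell import optics
plan([tool_of(*COVER,.034)])
s=get_obs(); print(s['position'],s['joint_pos'].round(2))
for n,(x0,y0) in dict(side=(180,100)).items():
    c=optics.camera(n); np.savez(n+"1.npz",**c)
    im=c["color"][y0:y0+200,x0:x0+220,::-1]
    cv2.imwrite(f"pics/{n}1.png",cv2.resize(im,None,fx=3,fy=3))
c=optics.camera("top");np.savez("top1.npz",**c)
E
```

```text
[-0.002, -0.0, 0.076, 0.004, -0.002, 0.001]
-- [0.538 0.268 0.093]
[0.49947432 0.27157106 0.1589998 ] [ 0.25  0.13 -1.09  2.05  0.73  0.8  -1.32]
```

View pics/side1.png

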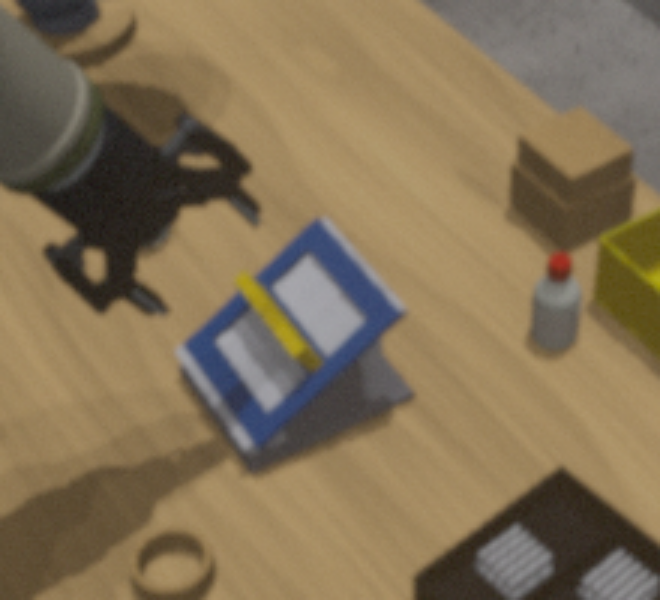

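The crop shows the open fingers at (255,215) and (160,305). They straddle the rib, centred at (278,320), and the axis runs onto its middle.

Request:
jog_arm --pt "0 0 0.015 0 0 0 1" --pt "-0.001 0 0.03 0.002 0 0 1" --pt "-0.001 0 0.045 0.003 -0.001 0 1" --pt "-0.002 0 0.06 0.004 -0.002 0.001 1" --pt "-0.002 0 0.06 0.004 -0.002 0.001 1"

```text
clock: 3.12
position: [0.5292, 0.2648, 0.1042]
ee_rot: [0.701, 0.666, 0.175, 0.186]
ft_force: [-1.5, 0.0, -0.3]
grip_width: 1.0
grasp_force: 0.0
```

Request:
jog_arm --pt "0 0 0.008 0 0 0 1" --pt "0 0 0.016 0 0 0 1" --pt "0 0 0.016 0 0 0 0.3" --pt "0 0 0.016 0 0 0 -0.3" --pt "0 0 0.016 0 0 0 -1" --grip_force 50

```text
clock: 3.53
position: [0.537, 0.2667, 0.0937]
ee_rot: [0.7, 0.667, 0.177, 0.187]
ft_force: [1.2, 0.1, -0.3]
grip_width: 0.601
grasp_force: 0.0
```

Request:
jog_arm --pt "0 0 0 0 0 0 -1" --pt "0 0 0 0 0 0 -1" --pt "0 0 0 0 0 0 -1" --pt "0 0 0 0 0 0 -1" --grip_force 50

```text
clock: 3.87
position: [0.537, 0.2667, 0.0935]
ee_rot: [0.699, 0.667, 0.177, 0.187]
ft_force: [-4.7, -1.2, 6.5]
grip_width: 0.12
grasp_force: 49.0
```

Request:
jog_arm --pt "0 0 -0.01 0 0 0 -1" --pt "0 0 -0.025 0 0 0 -1" --pt "0 0 -0.045 0 0 0 -1" --pt "0 0 -0.065 0 0 0 -1" --pt "0 0 -0.08 0 0 0 -1"

```text
clock: 4.28
position: [0.4963, 0.2689, 0.1628]
ee_rot: [0.699, 0.667, 0.177, 0.186]
ft_force: [-0.2, -0.4, -1.8]
grip_width: 0.114
grasp_force: 49.6
```

```bash
python3 - <<'E'
from h import *
from workcell import optics
s=get_obs(); T=Rot.from_quat(s['ee_rot']); M=T.as_matrix(); p=s['position']
print(p,s['joint_pos'].round(2),s['ft_force'],s['grip_width'],s['grasp_force'])
# nominal cover frame from tool
C=np.c_[M[:,1],M[:,0],-M[:,2]]; O=p-C[:,2]*.034
for n in("top","side"):
    c=optics.camera(n); np.savez(n+"2.npz",**c)
    uv=c["K"]@(c["R"]@O+c["t"]); uv=(uv/uv[2])[:2].astype(int); print(uv)
    roi=(max(uv[0]-65,0),max(uv[1]-65,0),uv[0]+65,uv[1]+65)
    for k in('yellow','blue'):
        m=mask(c,*COL[k],roi)
        q=(pts(c,m)-O)@C*1000
        print(n,k,np.percentile(q,[1,3,10,50,90,97,99],axis=0).round(1).T.tolist())
        if k=='blue':
            for lo,hi in((-70,-58),(58,70)):
                w=q[(q[:,0]>lo)&(q[:,0]<hi)]; print(' z near x',lo,np.median(w[:,2]).round(1))
    cv2.imwrite(f"pics/{n}2.png",cv2.resize(c["color"][roi[1]:roi[3],roi[0]:roi[2],::-1],None,fx=4,fy=4))
plan([(p+[0,0,.06],T)])
E
```

```text
[0.49625081 0.26894225 0.16284697] [ 0.28  0.11 -1.1   2.05  0.7   0.81 -1.29] [-0.18109764 -0.40870473 -1.78803902] 0.11439886245917187 49.57543909549713
[245 267]
top yellow [[-3.2, -2.7, -0.9, 6.2, 8.7, 9.4, 9.6], [-46.0, -45.5, -43.3, -28.7, -13.1, -9.6, -5.7], [8.8, 9.9, 15.7, 30.4, 37.3, 38.3, 39.3]]
top blue [[-69.9, -66.4, -57.6, 35.1, 71.5, 74.9, 76.4], [-59.4, -58.3, -55.6, -15.6, 60.3, 64.4, 65.4], [0.1, 0.9, 2.2, 4.9, 7.7, 9.3, 10.7]]
 z near x -70 5.5
 z near x 58 5.0
[258 196]
side yellow [[-33.8, -32.9, -3.1, 1.2, 7.7, 8.2, 9.4], [-46.9, -46.5, -45.6, -18.2, 36.1, 129.5, 216.8], [-131.9, -129.5, 19.9, 39.0, 42.0, 70.6, 93.9]]
side blue [[-68.6, -66.0, -57.5, 43.1, 68.9, 71.2, 72.0], [-60.7, -59.6, -57.3, -40.4, 54.4, 60.0, 62.3], [6.0, 6.8, 7.8, 9.7, 11.5, 12.5, 13.1]]
 z near x -70 9.8
 z near x 58 9.7
[-0.001, 0.029, -0.051, 0.004, -0.001, -0.0]
-- [0.496 0.269 0.223]
```

View pics/side2.png

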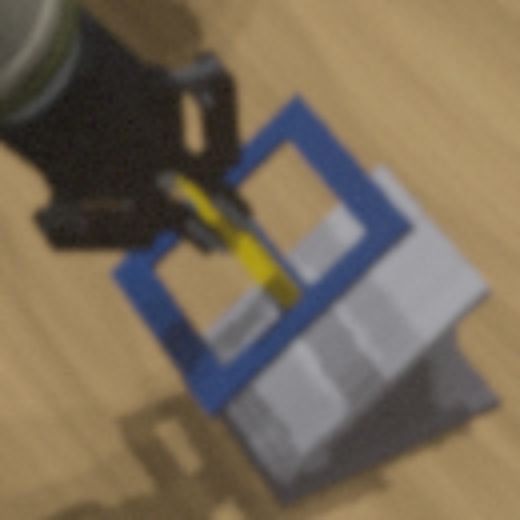

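```bash
cat >> h.py <<'E'
def low(lx,lz,tilt,y=0): # tool pose with cover low edge at carrier lx,lz (mm)
    t=np.radians(tilt); return tool_of(*car([lx+75*np.cos(t),y,lz+75*np.sin(t)],tilt),.032,-.0015)
E
python3 - <<'E'
from h import *
s=get_obs(); p,r=s['position'],Rot.from_quat(s['ee_rot'])
plan([(p+[0.02,-.05,.06],r),low(-61,125,25),low(-61,65,25)],dmax=.17)
E
```

```text
[-0.049, 0.049, -0.041, 0.0, 0.0, 0.0]
-- [0.517 0.219 0.224]
[-0.166, 0.007, 0.019, 0.029, 0.031, -0.059]
[-0.166, -0.002, 0.014, 0.029, 0.031, -0.059]
[-0.166, -0.012, 0.009, 0.029, 0.031, -0.059]
-- [ 0.541 -0.279  0.186]
[-0.0, -0.025, 0.054, 0.0, 0.0, 0.0]
-- [ 0.541 -0.279  0.126]
```

Request:
jog_arm --pt "-0.002 0.01 -0.012 0 0 0 -1" --pt "-0.01 0.02 -0.024 0 0 0 -1" --pt "-0.022 0.031 -0.036 0 0 0 -1" --pt "-0.036 0.042 -0.041 0 0 0 -1" --pt "-0.049 0.049 -0.041 0 0 0 -1"

```text
clock: 4.8
position: [0.518, 0.2176, 0.2231]
ee_rot: [0.7, 0.666, 0.177, 0.187]
ft_force: [1.6, 0.5, -3.9]
grip_width: 0.118
grasp_force: 49.6
```

Request:
jog_arm --pt "-0.033 0.001 0.004 0.006 0.006 -0.012 -1" --pt "-0.066 0.003 0.008 0.012 0.012 -0.024 -1" --pt "-0.1 0.004 0.011 0.017 0.019 -0.035 -1" --pt "-0.133 0.006 0.015 0.023 0.025 -0.047 -1" --pt "-0.166 0.007 0.019 0.029 0.031 -0.059 -1"

```text
clock: 5.22
position: [0.5238, 0.0495, 0.2081]
ee_rot: [0.68, 0.692, 0.172, 0.171]
ft_force: [0.2, 0.5, -3.3]
grip_width: 0.118
grasp_force: 49.6
```

Request:
jog_arm --pt "-0.033 0 0.003 0.006 0.006 -0.012 -1" --pt "-0.066 -0.001 0.006 0.012 0.012 -0.024 -1" --pt "-0.1 -0.001 0.008 0.017 0.019 -0.035 -1" --pt "-0.133 -0.002 0.011 0.023 0.025 -0.047 -1" --pt "-0.166 -0.002 0.014 0.029 0.031 -0.059 -1"

```text
clock: 5.63
position: [0.531, -0.1161, 0.1944]
ee_rot: [0.659, 0.717, 0.167, 0.154]
ft_force: [1.1, 0.9, -2.7]
grip_width: 0.117
grasp_force: 49.6
```

```bash
python3 - <<'E'
from h import *
print(get_obs()['joint_pos'].round(2))
plan([low(-61,125,25),low(-61,65,25)],dmax=.17)
E
```

```text
[ 0.52 -0.08 -0.3   2.09 -0.24  0.71  0.46]
[-0.164, -0.008, 0.006, 0.022, 0.032, -0.061]
-- [ 0.541 -0.279  0.186]
[-0.0, -0.025, 0.054, 0.0, 0.0, 0.0]
-- [ 0.541 -0.279  0.126]
```

Request:
jog_arm --pt "-0.033 -0.002 0.001 0.004 0.006 -0.012 -1" --pt "-0.066 -0.003 0.002 0.009 0.013 -0.024 -1" --pt "-0.099 -0.005 0.004 0.013 0.019 -0.036 -1" --pt "-0.132 -0.006 0.005 0.018 0.026 -0.049 -1" --pt "-0.164 -0.008 0.006 0.022 0.032 -0.061 -1"

```text
clock: 6.05
position: [0.5405, -0.2798, 0.1853]
ee_rot: [0.636, 0.741, 0.164, 0.14]
ft_force: [1.7, 0.5, -2.4]
grip_width: 0.117
grasp_force: 49.6
```

Request:
jog_arm --pt "0 -0.005 0.011 0 0 0 -1" --pt "0 -0.01 0.022 0 0 0 -1" --pt "0 -0.015 0.032 0 0 0 -1" --pt "0 -0.02 0.043 0 0 0 -1" --pt "0 -0.025 0.054 0 0 0 -1"

```text
clock: 6.47
position: [0.5419, -0.2761, 0.1266]
ee_rot: [0.635, 0.742, 0.166, 0.141]
ft_force: [0.2, 0.6, -4.2]
grip_width: 0.116
grasp_force: 49.6
```

Request:
jog_arm --pt "0 0 0 0 0 0 -1"

```text
clock: 6.55
position: [0.5408, -0.2756, 0.1249]
ee_rot: [0.635, 0.742, 0.166, 0.14]
ft_force: [-0.1, 0.7, -3.1]
grip_width: 0.12
grasp_force: 49.6
```

```bash
cat > meas.py <<'E'
from h import *
from workcell import optics
import sys
tag,zt=sys.argv[1],.032
s=get_obs(); T=Rot.from_quat(s['ee_rot']); M=T.as_matrix(); p=s['position']
C=np.c_[M[:,1],M[:,0],-M[:,2]]; O=p-C@[0,-.0015,zt]
Lw=(CAR[1].inv().apply(np.array([O+C@[-.075,0,0],O+C@[.075,0,0],O])-CAR[0])*1000).round(1)
print('from arm low/high/orig in carrier',Lw.tolist(),'tilt',np.degrees(np.arctan2(C[2,0],np.hypot(*C[:2,0]))).round(2),'yawerr',np.degrees(np.arctan2(C[1,0],C[0,0])-.1535).round(2),s['ft_force'].round(1))
ims=[]
for n in("top","side"):
    c=optics.camera(n); np.savez(n+tag+".npz",**c)
    uv=c["K"]@(c["R"]@O+c["t"]); uv=(uv/uv[2])[:2].astype(int)
    roi=(max(uv[0]-65,0),max(uv[1]-65,0),uv[0]+65,uv[1]+65)
    m=mask(c,*COL['blue'],roi); q=CAR[1].inv().apply(pts(c,m)-CAR[0])*1000
    w=(pts(c,m)-O)@C*1000; print(n,'cover frame dev 3/50/97%',np.percentile(w,[3,50,97],axis=0).round(1).T.tolist())
    print(' carrier-frame x,y,z',np.percentile(q,[2,98],axis=0).round(1).tolist())
    m=mask(c,*COL['orange'],roi); g=CAR[1].inv().apply(pts(c,m)-CAR[0])*1000; print(' orange',np.percentile(g,[2,50,98],axis=0).round(1).tolist())
    im=c["color"][roi[1]:roi[3],roi[0]:roi[2],::-1]; ims.append(cv2.resize(im,(390,390),interpolation=cv2.INTER_CUBIC))
cv2.imwrite(f"pics/{tag}.png",np.hstack(ims))
E
python3 meas.py 3; python3 -c "
from h import *
print(get_obs()['joint_pos'].round(2)); plan([low(-61,45,25),low(-61,33,25)])"
```

```text
from arm low/high/orig in carrier [[-60.4, 3.9, 64.2], [75.6, 3.9, 127.6], [7.6, 3.9, 95.9]] tilt 25.01 yawerr 0.0 [-0.1  0.7 -3.1]
top cover frame dev 3/50/97% [[-71.8, 33.1, 75.7], [-58.3, 27.1, 66.7], [-49.8, 2.6, 7.6]]
 carrier-frame x,y,z [[-59.7, -55.5, 29.5], [75.7, 71.1, 132.2]]
 orange [[-84.3, 12.9, 41.0], [-75.6, 34.7, 46.9], [-67.4, 54.1, 53.2]]
side cover frame dev 3/50/97% [[-70.2, 0.2, 71.9], [-63.4, -50.9, -5.2], [-63.4, 6.3, 9.2]]
 carrier-frame x,y,z [[-59.0, -59.8, 31.1], [71.3, 0.1, 132.6]]
 orange [[-87.7, 9.8, 45.1], [-77.9, 32.9, 48.9], [-68.5, 53.8, 52.0]]
[ 0.67  0.2  -0.13  1.94 -0.4   0.7   0.97]
[-0.002, -0.011, 0.019, 0.003, -0.001, 0.0]
-- [ 0.541 -0.279  0.106]
[-0.0, -0.005, 0.011, 0.0, 0.0, 0.0]
-- [ 0.541 -0.279  0.094]
```

View pics/3.png

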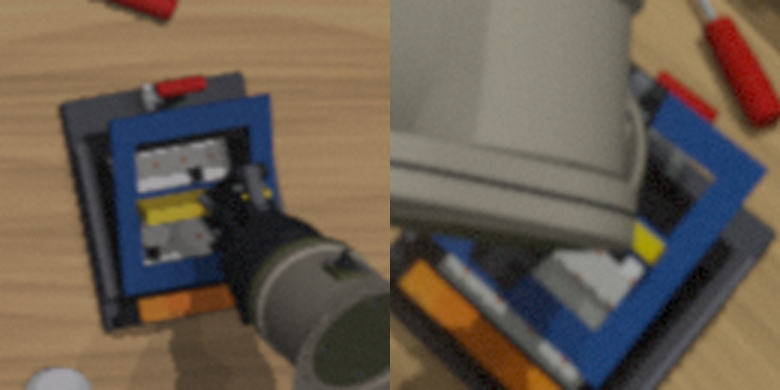

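The cover hangs level above the seat, but a few mm too far to +y: in the left half its left edge is at x≈115 and its right edge at x≈275. Correct that while going lower.

Request:
jog_arm --pt "-0.002 -0.002 0.005 0 0 0 -1" --pt "-0.005 -0.005 0.01 0 0 0 -1" --pt "-0.005 -0.006 0.012 0 0 0 -1" --pt "-0.005 -0.006 0.012 0 0 0 -1" --pt "-0.005 -0.006 0.012 0 0 0 -1"

```text
clock: 7.07
position: [0.5426, -0.2827, 0.115]
ee_rot: [0.635, 0.741, 0.166, 0.142]
ft_force: [-0.1, 1.3, -2.0]
grip_width: 0.115
grasp_force: 49.6
```

```bash
python3 meas.py 4; python3 - <<'E'
from h import *
# high edge & cheeks in top view: print carrier-frame y of blue edges at given rows using ray casting on known planes
for tag in('4',):
    c=dict(np.load("top4.npz"))
    s=get_obs(); M=Rot.from_quat(s['ee_rot']).as_matrix(); C=np.c_[M[:,1],M[:,0],-M[:,2]]; O=s['position']-C@[0,-.0015,.032]
    m=mask(c,*COL['blue'],(420,195,520,305)); o=-c["R"].T@c["t"]
    v,u=np.nonzero(m); d=(c["R"].T@np.linalg.inv(c["K"])@np.stack([u,v,np.ones_like(u)])).T
    n=C[:,2]; P0=O+.005*n; X=o+d*(((P0-o)@n)/(d@n))[:,None]; L=(X-O)@C*1000
    for a in range(-60,80,20):
        w=L[abs(L[:,0]-a)<6]; print(a,w[:,1].min().round(1),w[:,1].max().round(1))
    print('x ext',np.percentile(L[:,0],[.5,99.5]))
E
```

```text
from arm low/high/orig in carrier [[-59.4, -3.4, 54.1], [76.3, -3.4, 118.1], [8.4, -3.4, 86.1]] tilt 25.22 yawerr -0.02 [-0.1  1.3 -2. ]
top cover frame dev 3/50/97% [[-72.1, 34.2, 75.3], [-57.5, 27.0, 66.4], [-23.2, 2.7, 7.4]]
 carrier-frame x,y,z [[-58.8, -62.0, 31.0], [76.2, 63.7, 122.6]]
 orange [[-84.5, 6.0, 40.6], [-75.4, 31.0, 47.3], [-67.1, 54.1, 52.8]]
side cover frame dev 3/50/97% [[-71.7, -0.2, 70.8], [-62.9, -50.3, -5.4], [-53.8, 5.0, 8.0]]
 carrier-frame x,y,z [[-59.1, -66.5, 31.3], [71.9, -7.3, 121.7]]
 orange [[-87.3, 5.9, 44.5], [-77.3, 30.9, 48.6], [-68.2, 53.9, 51.3]]
-60 -11.8 69.5
-40 49.9 69.7
-20 53.3 68.9
0 -57.5 67.5
20 -58.4 65.9
40 -59.4 66.7
60 -57.9 69.5
x ext [-73.74822055  77.9177116 ]
```

```bash
python3 - <<'E'
from h import *
from workcell import optics
for i in range(4):
    s=get_obs(); M=Rot.from_quat(s['ee_rot']).as_matrix(); C=np.c_[M[:,1],M[:,0],-M[:,2]]; O=s['position']-C@[0,-.0015,.032]
    print(s['clock'],s['position'].round(4),CAR[1].inv().apply(np.array([O-C[:,0]*.075,O])-CAR[0]).round(4).tolist())
    optics.camera("top")
E
```

```text
7.1667 [ 0.5428 -0.2826  0.1154] [[-0.0592, -0.0034, 0.0544], [0.0086, -0.0034, 0.0864]]
7.2167 [ 0.5428 -0.2826  0.1154] [[-0.0592, -0.0034, 0.0545], [0.0087, -0.0034, 0.0864]]
7.2667 [ 0.5428 -0.2826  0.1154] [[-0.0592, -0.0034, 0.0545], [0.0087, -0.0034, 0.0865]]
7.3167 [ 0.5428 -0.2826  0.1154] [[-0.0592, -0.0034, 0.0545], [0.0086, -0.0034, 0.0864]]
```

```bash
python3 -c "
from h import *
plan([low(-60.5,34,25,-2.4),low(-71,33,24,-2.4),low(-71,33,21,-2.4),low(-76,33,21,-2.4)])"
```

```text
[0.001, -0.01, 0.018, 0.004, -0.0, 0.0]
-- [ 0.542 -0.282  0.095]
[-0.0, -0.009, -0.002, 0.017, -0.0, -0.0]
-- [ 0.532 -0.283  0.093]
[0.0, 0.002, 0.004, 0.052, 0.0, 0.0]
-- [ 0.535 -0.283  0.09 ]
[-0.0, -0.005, -0.002, 0.0, 0.0, 0.0]
-- [ 0.53  -0.284  0.09 ]
```

Request:
jog_arm --pt "0 -0.003 0.006 0.002 0 0 -1" --pt "0.001 -0.006 0.011 0.004 0 0 -1" --pt "0.001 -0.008 0.015 0.004 0 0 -1" --pt "0.001 -0.01 0.018 0.004 0 0 -1" --pt "0.001 -0.01 0.018 0.004 0 0 -1"

```text
clock: 7.78
position: [0.5404, -0.2814, 0.0932]
ee_rot: [0.636, 0.741, 0.164, 0.14]
ft_force: [-0.4, 0.4, -3.6]
grip_width: 0.119
grasp_force: 49.6
```

```bash
python3 meas.py 5; python3 -c "
from h import *
plan([low(-71,33,24,-2.4),low(-71,33,21,-2.4),low(-76,33,21,-2.4)])"
```

```text
from arm low/high/orig in carrier [[-61.7, -1.8, 32.5], [74.3, -1.9, 95.7], [6.3, -1.8, 64.1]] tilt 24.91 yawerr -0.04 [-0.4  0.4 -3.6]
top cover frame dev 3/50/97% [[-71.4, 35.8, 75.9], [-59.2, 26.2, 67.0], [-22.3, 2.7, 7.3]]
 carrier-frame x,y,z [[-60.5, -62.0, 30.5], [75.3, 65.4, 100.9]]
 orange [[-84.5, 10.5, 42.5], [-75.2, 34.4, 47.8], [-67.3, 54.8, 52.1]]
side cover frame dev 3/50/97% [[-71.0, 5.3, 71.6], [-63.4, -50.3, -4.7], [-51.2, 5.4, 8.3]]
 carrier-frame x,y,z [[-61.0, -65.4, 31.1], [77.0, -5.5, 100.0]]
 orange [[-87.6, 8.9, 45.7], [-78.8, 30.4, 48.8], [-69.1, 52.3, 51.5]]
[-0.0, -0.009, -0.002, 0.017, -0.0, -0.0]
-- [ 0.532 -0.283  0.093]
[0.0, 0.002, 0.004, 0.052, 0.0, 0.0]
-- [ 0.535 -0.283  0.09 ]
[-0.0, -0.005, -0.002, 0.0, 0.0, 0.0]
-- [ 0.53  -0.284  0.09 ]
```

View pics/5.png

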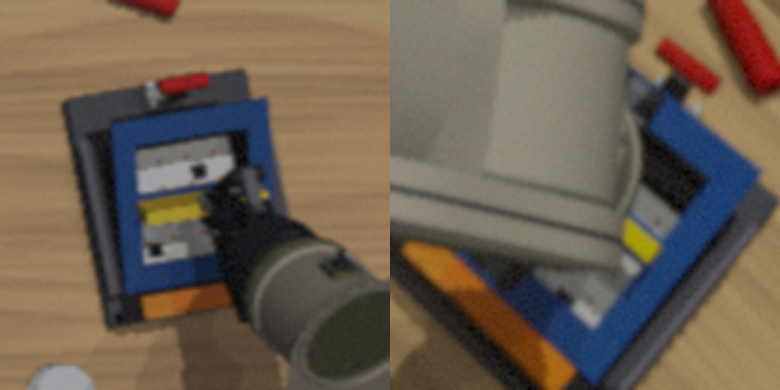

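The low edge stands just inside the lip (lip at (185,300) in the left half), with even gaps at the cheeks and no contact force. Slide it under.

Request:
jog_arm --pt "0 -0.002 0 0.004 0 0 -1" --pt "0 -0.004 -0.001 0.008 0 0 -1" --pt "0 -0.006 -0.001 0.012 0 0 -1" --pt "0 -0.009 -0.002 0.017 0 0 -1" --pt "0 -0.009 -0.002 0.017 0 0 -1"

```text
clock: 8.3
position: [0.5317, -0.2834, 0.0926]
ee_rot: [0.637, 0.743, 0.158, 0.135]
ft_force: [-0.5, -0.4, -2.8]
grip_width: 0.12
grasp_force: 49.6
```

Request:
jog_arm --pt "0 0 0.001 0.013 0 0 -1" --pt "0 0.001 0.002 0.026 0 0 -1" --pt "0 0.001 0.003 0.039 0 0 -1" --pt "0 0.002 0.004 0.052 0 0 -1" --pt "0 0.002 0.004 0.052 0 0 -1"

```text
clock: 8.72
position: [0.5366, -0.2821, 0.0899]
ee_rot: [0.639, 0.747, 0.138, 0.119]
ft_force: [0.5, 0.3, -2.9]
grip_width: 0.117
grasp_force: 49.6
```

```bash
python3 meas.py 6; python3 -c "
from h import *
plan([low(-76,32,21,-1.9),low(-76.5,31,15,-1.9)])"
```

```text
from arm low/high/orig in carrier [[-69.6, -2.0, 33.1], [70.5, -1.8, 86.9], [0.4, -1.9, 60.0]] tilt 21.01 yawerr 0.08 [ 0.5  0.3 -2.9]
top cover frame dev 3/50/97% [[-65.7, 42.3, 75.9], [-60.2, 28.9, 67.2], [-4.4, 2.6, 7.8]]
 carrier-frame x,y,z [[-62.7, -63.1, 33.2], [71.8, 65.8, 92.6]]
 orange [[-84.6, 14.6, 42.2], [-75.9, 35.7, 47.5], [-68.8, 54.2, 53.3]]
side cover frame dev 3/50/97% [[-66.1, 9.2, 71.6], [-63.4, -51.9, -8.1], [-38.9, 4.9, 7.9]]
 carrier-frame x,y,z [[-66.1, -65.4, 30.9], [67.2, -8.1, 91.1]]
 orange [[-87.8, 14.2, 46.5], [-78.6, 34.7, 48.9], [-70.8, 53.7, 51.7]]
[0.0, -0.006, -0.001, 0.001, -0.001, 0.001]
-- [ 0.53  -0.283  0.089]
[0.0, 0.002, 0.009, 0.105, 0.0, -0.0]
-- [ 0.535 -0.282  0.081]
```

Under the lip with no contact. Slide to the wall, watching force.

Request:
jog_arm --pt "0 -0.001 0 0 0 0 -1" --pt "0 -0.003 -0.001 0 0 0 -1" --pt "0 -0.005 -0.001 0 0 0 -1" --pt "0 -0.006 -0.001 0.001 0 0 -1" --pt "0 -0.006 -0.001 0.001 0 0 -1"

```text
clock: 9.23
position: [0.5296, -0.2837, 0.0886]
ee_rot: [0.64, 0.746, 0.138, 0.119]
ft_force: [0.3, -0.7, -3.0]
grip_width: 0.12
grasp_force: 49.5
```

```bash
python3 -c "
from h import *
s=get_obs();print(s['ft_force'],s['torque'])
plan([low(-77,32,21,-1.9),low(-76.5,32,15,-1.9),low(-76.5,31.5,9,-1.9)])"; python3 meas.py 7|head -1
```

```text
[ 0.30466732 -0.66280727 -2.9745052 ] [-0.10766739  0.57718065  0.00737733]
[0.001, -0.0, -0.0, -0.0, 0.0, -0.0]
-- [ 0.529 -0.283  0.089]
[0.0, 0.003, 0.008, 0.105, 0.0, -0.0]
-- [ 0.535 -0.282  0.082]
[-0.0, 0.003, 0.008, 0.105, -0.0, 0.0]
-- [ 0.54  -0.281  0.075]
from arm low/high/orig in carrier [[-76.8, -2.5, 31.9], [63.3, -2.5, 85.6], [-6.8, -2.5, 58.7]] tilt 21.0 yawerr -0.02 [ 0.3 -0.7 -3. ]
```

Request:
jog_arm --pt "0 0 0.002 0.026 0 0 -1" --pt "0 0.001 0.004 0.052 0 0 -1" --pt "0 0.002 0.006 0.079 0 0 -1" --pt "0 0.003 0.008 0.105 0 0 -1" --pt "0 0.003 0.008 0.105 0 0 -1"

```text
clock: 9.75
position: [0.5364, -0.2819, 0.0821]
ee_rot: [0.645, 0.753, 0.099, 0.084]
ft_force: [0.1, 0.2, -2.5]
grip_width: 0.116
grasp_force: 49.6
```

```bash
python3 meas.py 8; python3 -c "
from h import *
s=get_obs();print(s['ft_force'],s['torque'])
plan([low(-76,32,9,-1.9),low(-76,32,3,-1.9)])"
```

```text
from arm low/high/orig in carrier [[-75.4, -1.8, 31.9], [69.5, -1.6, 70.5], [-3.0, -1.7, 51.2]] tilt 14.93 yawerr 0.09 [ 0.1  0.2 -2.5]
top cover frame dev 3/50/97% [[-61.0, 50.3, 75.9], [-59.8, 33.6, 67.0], [-12.9, 2.8, 8.4]]
 carrier-frame x,y,z [[-63.9, -62.5, 31.1], [71.2, 65.8, 77.0]]
 orange [[-84.7, 23.7, 42.2], [-76.7, 38.9, 47.6], [-68.9, 53.7, 51.1]]
side cover frame dev 3/50/97% [[-63.7, -14.1, 70.6], [-63.5, -50.6, 63.5], [-26.4, 5.0, 8.2]]
 carrier-frame x,y,z [[-68.2, -65.4, 31.1], [65.7, 62.4, 75.1]]
 orange [[-87.4, 22.2, 46.3], [-79.3, 37.6, 48.9], [-70.8, 52.8, 51.4]]
[-0.10504303  0.78489421 -2.92882094] [-0.06274183  0.50285063  0.06075034]
[0.0, 0.003, 0.008, 0.105, -0.001, 0.0]
-- [ 0.541 -0.281  0.075]
[-0.0, 0.003, 0.008, 0.105, 0.0, 0.0]
-- [ 0.545 -0.281  0.068]
```

Request:
jog_arm --pt "0 0 0.002 0.026 0 0 -1" --pt "0 0.001 0.004 0.052 0 0 -1" --pt "0 0.002 0.006 0.079 0 0 -1" --pt "0 0.002 0.008 0.105 0 0 -1" --pt "0 0.002 0.008 0.105 0 0 -1"

```text
clock: 10.27
position: [0.5399, -0.2815, 0.0747]
ee_rot: [0.648, 0.757, 0.059, 0.05]
ft_force: [-0.2, 0.5, -2.8]
grip_width: 0.122
grasp_force: 49.7
```

```bash
python3 meas.py 9|head -1; python3 -c "
from h import *
s=get_obs();print(s['ft_force'],s['torque'])
plan([low(-75.5,32,4,-1.9),low(-75.5,31,0,-1.9)])"
```

```text
from arm low/high/orig in carrier [[-76.9, -1.9, 31.5], [71.3, -1.8, 54.7], [-2.8, -1.8, 43.1]] tilt 8.92 yawerr 0.06 [-0.2  0.5 -2.8]
[ 1.66702853  2.28594992 -2.45958957] [ 0.36622006 -0.18850225  0.03480908]
[0.0, 0.004, 0.006, 0.087, -0.001, 0.0]
-- [ 0.545 -0.281  0.069]
[-0.0, 0.002, 0.006, 0.07, -0.0, 0.0]
-- [ 0.547 -0.28   0.063]
```

Request:
jog_arm --pt "0 0.001 0.001 0.022 0 0 -1" --pt "0 0.002 0.003 0.044 0 0 -1" --pt "0 0.003 0.004 0.066 0 0 -1" --pt "0 0.004 0.006 0.087 0 0 -1" --pt "0 0.004 0.006 0.087 0 0 -1"

```text
clock: 10.78
position: [0.5449, -0.2807, 0.069]
ee_rot: [0.65, 0.759, 0.026, 0.022]
ft_force: [-0.3, -0.7, -3.5]
grip_width: 0.115
grasp_force: 49.6
```

```bash
python3 meas.py 10; python3 -c "
from h import *
s=get_obs();print(s['ft_force'],s['torque'])
plan([low(-75,31,0,-1.9)])"
```

```text
from arm low/high/orig in carrier [[-75.4, -1.9, 32.1], [74.3, -1.7, 42.1], [-0.5, -1.8, 37.1]] tilt 3.85 yawerr 0.08 [-0.3 -0.7 -3.5]
top cover frame dev 3/50/97% [[-62.3, 49.4, 76.8], [-58.0, 43.8, 67.5], [-7.3, 3.4, 9.6]]
 carrier-frame x,y,z [[-63.9, -60.9, 30.9], [78.0, 65.9, 52.4]]
 orange [[-83.9, -45.6, 40.5], [-77.1, -11.3, 47.0], [-69.7, 17.7, 52.1]]
side cover frame dev 3/50/97% [[-63.6, -6.8, 71.0], [-63.6, -47.8, 64.7], [-5.7, 5.1, 8.4]]
 carrier-frame x,y,z [[-67.8, -65.7, 31.4], [71.5, 63.6, 48.8]]
 orange [[-87.3, -53.0, 46.2], [-79.1, -4.9, 48.9], [-70.6, 51.5, 51.5]]
[-0.47512521  0.29770473 -3.50268834] [-0.04172131  0.16188357  0.03728596]
[0.0, 0.003, 0.006, 0.069, -0.0, 0.001]
-- [ 0.548 -0.28   0.063]
```

View pics/10.png

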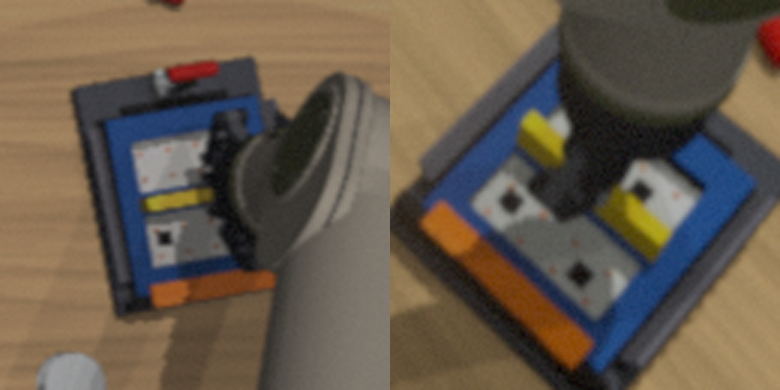

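The low edge is under the lip (orange visible over it at (215,288)) and the cover sits between the cheeks at under 4°. Rotate it to level, keeping x at nominal −1.

Request:
jog_arm --pt "0 0.001 0.002 0.017 0 0 -1" --pt "0 0.001 0.003 0.035 0 0 -1" --pt "0 0.002 0.004 0.052 0 0 -1" --pt "0 0.002 0.005 0.068 0 0 -1" --pt "0 0.002 0.005 0.068 0 0 -1"

```text
clock: 11.3
position: [0.5471, -0.2803, 0.0644]
ee_rot: [0.65, 0.76, 0.0, -0.0]
ft_force: [-0.5, 0.2, -3.7]
grip_width: 0.118
grasp_force: 49.6
```

Request:
jog_arm --pt "0 0 0.0005 0 0 0 -1" --pt "0 0 0.001 0 0 0 -1" --pt "0 0 0.001 0 0 0 -1"

```text
clock: 11.55
position: [0.5464, -0.281, 0.0638]
ee_rot: [0.651, 0.759, 0.001, 0.0]
ft_force: [-0.1, -0.7, -3.0]
grip_width: 0.118
grasp_force: 49.6
```

```bash
python3 meas.py 11; python3 -c "
from h import *
s=get_obs();print(s['ft_force'],s['torque'])
plan([low(-76,30,0,-1.9)])"
```

```text
from arm low/high/orig in carrier [[-76.2, -2.4, 31.7], [73.8, -2.4, 31.9], [-1.2, -2.4, 31.8]] tilt 0.09 yawerr -0.01 [-0.1 -0.7 -3. ]
top cover frame dev 3/50/97% [[-62.3, 31.3, 76.5], [-14.5, 52.3, 67.5], [-1.8, 3.5, 9.8]]
 carrier-frame x,y,z [[-66.1, -19.6, 29.1], [76.2, 65.2, 43.0]]
 orange [[-84.0, -33.4, 42.4], [-75.9, 7.7, 47.6], [-68.6, 53.0, 52.8]]
side cover frame dev 3/50/97% [[-64.4, 11.0, 73.5], [-63.8, -53.4, -15.4], [-0.2, 5.0, 8.0]]
 carrier-frame x,y,z [[-68.7, -66.3, 31.0], [73.1, -13.0, 40.6]]
 orange [[-87.1, -52.9, 46.0], [-78.9, -5.3, 48.8], [-70.1, 51.5, 51.7]]
[ 0.11675935 -0.84713107 -3.06920176] [-0.01249552  0.02179326  0.0067858 ]
[0.001, 0.0, 0.002, 0.001, -0.0, -0.0]
-- [ 0.547 -0.281  0.062]
```

Level, no contact yet. Lower in half-millimetres until the weight is taken.

Request:
jog_arm --pt "0 0 0.0005 0 0 0 -1" --pt "0 0 0.001 0 0 0 -1" --pt "0 0 0.0015 0 0 0 -1" --pt "0 0 0.0015 0 0 0 -1"

```text
clock: 11.98
position: [0.5464, -0.2812, 0.0637]
ee_rot: [0.651, 0.759, 0.001, 0.0]
ft_force: [-5.9, 2.5, 11.1]
grip_width: 0.119
grasp_force: 51.3
```

Request:
jog_arm --pt "0 0 0.0005 0 0 0 -1" --pt "0 0 0.0005 0 0 0 -1"

```text
clock: 12.15
position: [0.5464, -0.2812, 0.0636]
ee_rot: [0.651, 0.759, 0.001, 0.001]
ft_force: [-8.3, 4.2, 15.2]
grip_width: 0.117
grasp_force: 51.8
```

Request:
jog_arm --pt "0 -0.001 -0.0005 0 0 0 -1" --pt "0 -0.001 -0.0005 0 0 0 -1" --pt "0 -0.001 -0.0005 0 0 0 -1"

```text
clock: 12.4
position: [0.5463, -0.2812, 0.0637]
ee_rot: [0.651, 0.759, 0.001, 0.001]
ft_force: [-2.6, 2.0, 8.5]
grip_width: 0.115
grasp_force: 51.0
```

```bash
python3 - <<'E'
from h import *
s=get_obs(); print(s['ft_force'],s['torque'],s['position'])
from workcell import optics
for n in("top","side"):
    c=optics.camera(n); np.savez(n+"12.npz",**c)
    m=mask(c,*COL['blue'],(420,195,520,305) if n=='top' else (340,330,520,480)); q=CAR[1].inv().apply(pts(c,m)-CAR[0])*1000
    for x0,x1 in((-66,-50),(-40,-20),(20,40),(60,74)):
        for y0,y1 in((-66,-50),(-20,20),(50,66)):
            w=q[(q[:,0]>x0)&(q[:,0]<x1)&(q[:,1]>y0)&(q[:,1]<y1)]
            if len(w)>8: print(n,(x0,y0),len(w),np.median(w[:,2]).round(1))
E
```

```text
[-2.58600278  1.98527741  8.47922753] [ 0.52479055  0.58946975 -0.01766032] [ 0.54627866 -0.28121486  0.06368463]
top (-66, -20) 56 35.0
top (-66, 50) 41 35.3
top (-40, 50) 48 35.0
top (20, 50) 50 34.6
top (60, -20) 86 35.5
top (60, 50) 35 34.3
side (-66, -66) 89 36.9
side (-66, -20) 36 37.0
side (-40, -66) 120 36.6
side (20, -66) 103 36.8
side (60, -66) 68 36.8
```

All visible corners of the cover's top face read z ≈ 35 mm in the top view. The side view reads 36.8, but its lip reading carries the same +1.9 bias. So the cover is level and home; release it and retreat.

Request:
jog_arm --pt "0 0 -0.0005 0 0 0 -0.5" --pt "0 0 -0.0005 0 0 0 0" --pt "0 0 -0.0005 0 0 0 0.2" --pt "0 0 -0.0005 0 0 0 0.2" --pt "0 0 -0.0005 0 0 0 0.2"

```text
clock: 12.92
position: [0.5454, -0.2811, 0.0626]
ee_rot: [0.651, 0.759, 0.001, 0.0]
ft_force: [-0.7, 1.0, -1.4]
grip_width: 0.601
grasp_force: 0.0
```

Request:
jog_arm --pt "0 0 -0.01 0 0 0 0.2" --pt "0 0 -0.025 0 0 0 0.2" --pt "0 0 -0.045 0 0 0 0.2" --pt "0 0 -0.07 0 0 0 0" --pt "0 0 -0.1 0 0 0 -1"

```text
clock: 13.33
position: [0.5446, -0.2809, 0.1634]
ee_rot: [0.651, 0.759, 0.0, -0.001]
ft_force: [0.6, 0.2, -0.7]
grip_width: 0.371
grasp_force: 0.0
```

```bash
cat > view.py <<'E'
from h import *
from workcell import optics
import sys
tag=sys.argv[1]; ims=[]
s=get_obs(); print('TCP carrier',(CAR[1].inv().apply(s['position']-CAR[0])*1000).round(1),s['grip_width'],s['ft_force'].round(1))
for n,roi in(("top",(410,170,530,310)),("side",(350,315,530,475))):
    c=optics.camera(n); np.savez(n+tag+".npz",**c)
    for k in('blue','red'):
        rr=roi if k=='blue' else ((435,195,505,245) if n=='top' else (430,335,495,420))
        try:
            m=mask(c,*COL[k],rr); q=CAR[1].inv().apply(pts(c,m)-CAR[0])*1000; print(n,k,len(q),np.percentile(q,[2,50,98],axis=0).round(1).tolist())
            if k=='blue':
                for x0,x1 in((-66,-52),(58,74)):
                    for y0,y1 in((-66,-50),(50,66)):
                        w=q[(q[:,0]>x0)&(q[:,0]<x1)&(q[:,1]>y0)&(q[:,1]<y1)]
                        if len(w)>8: print('  ',(x0,y0),len(w),np.median(w[:,2]).round(1))
        except Exception as e: print(n,k,'none')
    ims.append(cv2.resize(c["color"][roi[1]:roi[3],roi[0]:roi[2],::-1],(390,450),interpolation=cv2.INTER_CUBIC))
cv2.imwrite(f"pics/v{tag}.png",np.hstack(ims))
E
python3 view.py 13; python3 - <<'E'
from h import *
D=CAR[1]*Rot.from_matrix(np.c_[[0,1,0],[1,0,0],[0,0,-1.]])
W=lambda x,z,y=0:(CAR[0]+CAR[1].apply([x/1000,y/1000,z/1000]),D)
plan([W(138,165),W(138,120),W(95,120)],dmax=.2)
E
```

```text
TCP carrier [ -3.   -3.5 163.4] 0.370839467565807 [ 0.6  0.2 -0.7]
top blue 894 [[-66.7, -50.3, 28.2], [37.3, 37.3, 35.0], [76.6, 65.1, 205.1]]
   (-66, -66) 14 34.4
   (-66, 50) 34 34.4
   (58, 50) 38 36.1
top red 62 [[92.8, -14.8, 99.4], [97.3, 2.9, 105.2], [102.2, 19.1, 110.8]]
side blue 1309 [[-67.1, -66.4, 30.4], [27.1, -54.3, 36.8], [74.2, 0.9, 40.0]]
   (-66, -66) 73 36.9
   (58, -66) 76 36.8
side red 41 [[88.3, -18.6, 101.2], [91.6, -13.1, 106.8], [98.2, -6.6, 109.1]]
[0.005, 0.138, 0.005, 0.009, 0.004, -0.0]
-- [ 0.683 -0.256  0.165]
[0.0, 0.0, 0.045, 0.0, 0.0, 0.0]
-- [ 0.683 -0.256  0.12 ]
[0.0, -0.043, 0.0, 0.0, 0.0, 0.0]
-- [ 0.641 -0.262  0.12 ]
```

View pics/v13.png

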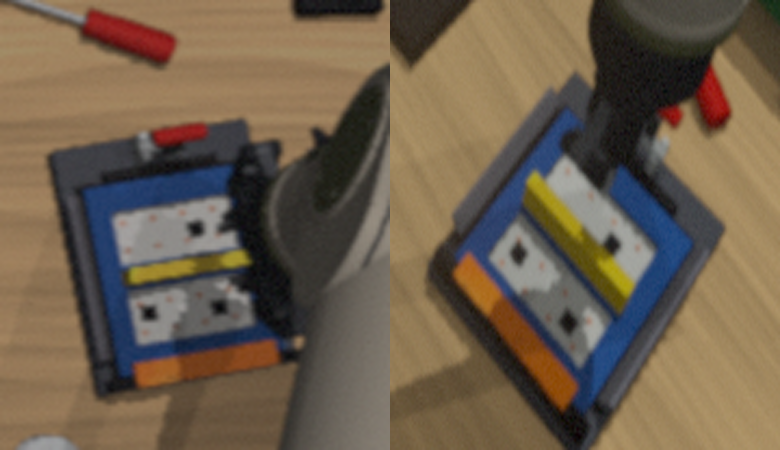

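The cover lies flat under the orange lip between the cheeks, and the clamp stands open at (178,135) in the left half. Next, go behind the clamp with closed fingers.

Request:
jog_arm --pt "0.001 0.02 -0.005 0.003 0 0 -1" --pt "0.002 0.06 -0.005 0.005 0.002 0 -1" --pt "0.004 0.1 -0.005 0.008 0.004 0 -1" --pt "0.005 0.138 -0.003 0.009 0.004 0 -1" --pt "0.005 0.138 -0.003 0.009 0.004 0 -1"

```text
clock: 13.85
position: [0.686, -0.2499, 0.1626]
ee_rot: [0.648, 0.761, -0.0, -0.006]
ft_force: [0.0, 0.7, -1.0]
grip_width: -0.001
grasp_force: 0.0
```

```bash
python3 - <<'E'
from h import *
s=get_obs(); print((CAR[1].inv().apply(s['position']-CAR[0])*1000).round(1), s['grip_width'],s['joint_pos'].round(2))
D=CAR[1]*Rot.from_matrix(np.c_[[0,1,0],[1,0,0],[0,0,-1.]])
W=lambda x,z,y=0:(CAR[0]+CAR[1].apply([x/1000,y/1000,z/1000]),D)
plan([W(136,120),W(112,120),W(95,118)],dmax=.2)
E
```

```text
[141.5   5.5 162.6] -0.000639147113985313 [ 0.3   0.61 -0.02  1.21  0.01  1.33  0.44]
[-0.006, -0.005, 0.043, -0.008, -0.008, 0.006]
-- [ 0.681 -0.256  0.12 ]
[0.0, -0.024, 0.0, 0.0, 0.0, 0.0]
-- [ 0.658 -0.26   0.12 ]
[0.0, -0.017, 0.002, 0.0, 0.0, 0.0]
-- [ 0.641 -0.262  0.118]
```

Request:
jog_arm --pt "-0.002 0 0.01 0 0 0 -1" --pt "-0.004 -0.002 0.025 0 0 0 -1" --pt "-0.006 -0.003 0.043 0 0 0 -1" --pt "-0.006 -0.003 0.043 0 0 0 -1"

```text
clock: 14.18
position: [0.6754, -0.2625, 0.1188]
ee_rot: [0.652, 0.759, -0.003, -0.007]
ft_force: [0.4, 1.6, -1.6]
grip_width: 0.001
grasp_force: 0.0
```

Request:
jog_arm --pt "0 -0.005 0 0 0 0 -1" --pt "0 -0.01 0 0 0 0 -1" --pt "0 -0.015 0 0 0 0 -1" --pt "0 -0.02 0 0 0 0 -1" --pt "0 -0.024 0 0 0 0 -1"

```text
clock: 14.6
position: [0.6544, -0.2655, 0.1242]
ee_rot: [0.651, 0.759, -0.001, -0.003]
ft_force: [0.3, 0.2, 0.8]
grip_width: -0.001
grasp_force: 0.0
```

```bash
python3 view.py 14|grep -v blue
```

```text
TCP carrier [107.9  -5.  124.2] -0.0005153211357132312 [0.3 0.2 0.8]
   (-66, 50) 36 35.2
   (58, -66) 13 34.8
   (58, 50) 37 34.5
top red 5 [[98.0, 14.4, 102.1], [100.4, 17.1, 105.7], [103.5, 20.1, 109.5]]
   (-66, -66) 74 37.2
   (-66, 50) 51 37.2
   (58, -66) 76 36.7
   (58, 50) 52 37.1
side red 32 [[90.0, 2.4, 103.0], [93.2, 11.3, 106.5], [96.7, 18.1, 109.6]]
```

Request:
jog_arm --pt "0.003 0 0.003 0 0 0 -1" --pt "0.005 0 0.007 0 0 0 -1" --pt "0.005 -0.003 0.007 0 0 0 -1" --pt "0.005 -0.006 0.007 0 0 0 -1" --pt "0.005 -0.01 0.007 0 0 0 -1"

```text
clock: 15.12
position: [0.6439, -0.2615, 0.1159]
ee_rot: [0.651, 0.759, -0.002, -0.004]
ft_force: [0.4, -0.3, 0.2]
grip_width: -0.002
grasp_force: 0.0
```

```bash
python3 view.py 15|grep -v blue
```

```text
TCP carrier [ 98.1   0.5 115.9] -0.001939388242358363 [ 0.4 -0.3  0.2]
   (-66, 50) 34 34.7
   (58, 50) 40 35.7
top red 8 [[97.3, 11.8, 101.8], [99.9, 15.6, 106.6], [102.6, 19.6, 108.2]]
   (-66, -66) 74 36.8
   (-66, 50) 45 36.4
   (58, -66) 78 36.9
   (58, 50) 47 37.1
side red 65 [[111.9, -17.4, 17.6], [182.4, -2.7, 24.3], [195.7, 3.9, 137.8]]
```

View pics/v15.png

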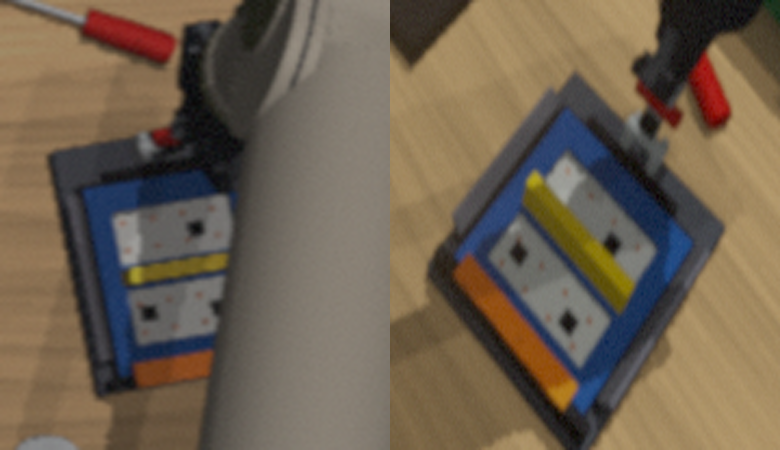

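The side view shows the red bar at (658,102) right in front of the closed fingers. Check the gap by depth.

```bash
python3 - <<'E'
from h import *
for n in('top','side'):
    c=dict(np.load(n+"15.npz")); h=cv2.cvtColor(c["color"],cv2.COLOR_RGB2HSV).reshape(-1,3)
    m=c["depth"]>0; v,u=np.nonzero(m); q=CAR[1].inv().apply(pts(c,m)-CAR[0])*1000; hh=h.reshape(480,640,3)[v,u]
    k=(q[:,0]>50)&(q[:,0]<150)&(abs(q[:,1])<40)&(q[:,2]>75)&(q[:,2]<170)
    red=((hh[:,0]<8)|(hh[:,0]>172))&(hh[:,1]>130)
    r=q[k&red]; print(n,'red',len(r),np.percentile(r,[5,50,95],axis=0).round(1).tolist())
    for z0 in range(80,160,10):
        w=q[k&~red&(q[:,2]>z0)&(q[:,2]<z0+10)]
        if len(w)>5: print(z0,len(w),'x',np.percentile(w[:,0],[5,50,95]).round(0),'y',np.percentile(w[:,1],[5,50,95]).round(0))
E
```

```text
top red 34 [[91.6, 6.1, 84.7], [96.5, 12.7, 104.9], [103.0, 20.1, 118.2]]
80 14 x [87. 89. 91.] y [-4.  1.  8.]
90 6 x [ 92.  99. 105.] y [11. 21. 21.]
120 15 x [ 87.  97. 111.] y [ 2. 10. 13.]
130 13 x [ 87.  97. 108.] y [ 7. 11. 12.]
140 6 x [ 89.  99. 103.] y [ 8. 12. 14.]
150 18 x [ 90. 101. 116.] y [11. 13. 15.]
side red 94 [[88.6, -17.0, 100.3], [91.0, -4.0, 105.3], [94.4, 15.2, 109.1]]
80 63 x [84. 88. 94.] y [-6.  0.  7.]
90 13 x [89. 91. 93.] y [-13.  -0.  16.]
100 28 x [ 89.  93. 101.] y [-19. -11.  20.]
120 20 x [ 83.  90. 102.] y [-11. -10.  -5.]
130 6 x [91. 94. 99.] y [-11. -11. -10.]
150 9 x [74. 84. 89.] y [-13. -12.  -8.]
```

Request:
jog_arm --pt "0 -0.003 0 0 0 0 -1" --pt "0 -0.006 0 0 0 0 -1" --pt "0 -0.009 0 0 0 0 -1" --pt "0 -0.012 0 0 0 0 -1"

```text
clock: 15.55
position: [0.632, -0.2636, 0.1163]
ee_rot: [0.651, 0.759, -0.002, -0.004]
ft_force: [-0.1, 0.0, 0.8]
grip_width: -0.002
grasp_force: 0.0
```

```bash
cat > red.py <<'E'
from h import *
from workcell import optics
s=get_obs(); print('TCP carrier',(CAR[1].inv().apply(s['position']-CAR[0])*1000).round(1),s['ft_force'].round(1))
for n in('top','side'):
    c=optics.camera(n); hh=cv2.cvtColor(c["color"],cv2.COLOR_RGB2HSV)
    m=c["depth"]>0; v,u=np.nonzero(m); q=CAR[1].inv().apply(pts(c,m)-CAR[0])*1000; hh=hh[v,u]
    k=(q[:,0]>20)&(q[:,0]<150)&(abs(q[:,1])<40)&(q[:,2]>43)&(q[:,2]<170)
    red=((hh[:,0]<8)|(hh[:,0]>172))&(hh[:,1]>130)
    r=q[k&red]; print(n,'red',len(r),np.percentile(r,[5,50,95],axis=0).round(1).tolist() if len(r) else '')
E
python3 red.py
```

```text
TCP carrier [ 86.    0.3 116.3] [-0.1  0.   0.8]
top red 35 [[92.0, 6.8, 88.6], [97.6, 12.8, 104.7], [102.7, 19.8, 117.3]]
side red 27 [[89.3, -17.9, 103.1], [92.3, -14.1, 106.0], [95.8, -10.7, 109.4]]
```

Request:
jog_arm --pt "0 0.015 -0.002 0 0 0 -1" --pt "0 0.035 -0.002 0 0 0 -1" --pt "0 0.05 -0.002 0 0 0 -1" --pt "0 0.055 0 0 0 0 -1" --pt "0 0.055 0 0 0 0 -1"

```text
clock: 16.07
position: [0.6872, -0.2541, 0.1148]
ee_rot: [0.65, 0.76, -0.001, -0.005]
ft_force: [-0.3, 0.4, 0.7]
grip_width: -0.002
grasp_force: 0.0
```

Request:
jog_arm --pt "0 0 0.006 0 0 0 -1" --pt "0 0 0.012 0 0 0 -1" --pt "0 0 0.018 0 0 0 -1" --pt "0 0 0.018 0 0 0 -1"

```text
clock: 16.4
position: [0.685, -0.2552, 0.0959]
ee_rot: [0.651, 0.759, -0.002, -0.005]
ft_force: [0.8, 0.1, -0.5]
grip_width: -0.001
grasp_force: 0.0
```

Request:
jog_arm --pt "0 -0.006 0 0 0 0 -1" --pt "0 -0.012 0 0 0 0 -1" --pt "0 -0.018 0 0 0 0 -1" --pt "0 -0.024 0 0 0 0 -1" --pt "0 -0.028 0 0 0 0 -1"

```text
clock: 16.82
position: [0.6582, -0.2597, 0.0987]
ee_rot: [0.651, 0.759, -0.001, -0.004]
ft_force: [2.9, -0.2, 0.7]
grip_width: 0.002
grasp_force: 1.1
```

```bash
python3 red.py
```

```text
TCP carrier [1.126e+02 1.000e-01 9.870e+01] [ 2.9 -0.2  0.7]
top red 57 [[89.2, 1.9, 92.7], [94.0, 12.3, 105.4], [110.0, 20.0, 149.1]]
side red 162 [[86.3, -16.9, 101.0], [90.3, -1.0, 106.5], [98.1, 15.4, 127.6]]
```

Contact: the bar is moving with 2.9 N. Keep pushing.

Request:
jog_arm --pt "0 -0.006 0 0 0 0 -1" --pt "0 -0.012 0 0 0 0 -1" --pt "0 -0.018 0.001 0 0 0 -1" --pt "0 -0.023 0.002 0 0 0 -1" --pt "0 -0.028 0.002 0 0 0 -1"

```text
clock: 17.33
position: [0.6304, -0.2635, 0.0961]
ee_rot: [0.651, 0.759, -0.002, -0.004]
ft_force: [2.3, 0.5, 0.8]
grip_width: 0.002
grasp_force: 0.8
```

```bash
python3 red.py
```

```text
TCP carrier [84.5  0.6 96.1] [2.3 0.5 0.8]
top red 45 [[64.8, 2.6, 91.2], [71.6, 13.0, 97.2], [76.6, 20.6, 143.8]]
side red 155 [[62.6, -17.6, 89.4], [65.6, -3.6, 97.7], [72.6, 16.2, 101.9]]
```

Request:
jog_arm --pt "0 0.002 -0.008 0 0 0 -1" --pt "0 0.003 -0.022 0 0 0 -1" --pt "0 0 -0.026 0 0 0 -1" --pt "0 -0.01 -0.026 0 0 0 -1" --pt "0 -0.018 -0.026 0 0 0 -1"

```text
clock: 17.85
position: [0.6133, -0.2665, 0.1229]
ee_rot: [0.651, 0.759, -0.002, -0.004]
ft_force: [-1.2, -0.7, -0.8]
grip_width: 0.005
grasp_force: 0.0
```

Request:
jog_arm --pt "0 0 0.006 0 0 0 -1" --pt "0 0 0.012 0 0 0 -1" --pt "0 -0.001 0.018 0 0 0 -1" --pt "0 -0.003 0.024 0 0 0 -1" --pt "0 -0.005 0.03 0 0 0 -1"

```text
clock: 18.27
position: [0.605, -0.2679, 0.0954]
ee_rot: [0.651, 0.759, -0.004, -0.007]
ft_force: [-46.6, 8.9, 58.9]
grip_width: 0.001
grasp_force: 28.8
```

```bash
python3 red.py
```

```text
TCP carrier [58.7  0.1 95.4] [-46.6   8.9  58.9]
top red 29 [[58.1, 10.7, 86.6], [63.9, 14.7, 91.0], [70.0, 22.0, 96.2]]
side red 37 [[53.5, -19.1, 83.0], [56.9, -15.7, 89.6], [61.0, -12.0, 92.9]]
```

Too much: the tip is pressing on the bar's robot-side flank, along the clamp arm. Back off upward at once.

Request:
jog_arm --pt "0 -0.001 -0.008 0 0 0 -1" --pt "0 -0.002 -0.018 0 0 0 -1" --pt "0 -0.002 -0.03 0 0 0 -1" --pt "0 0.004 -0.032 0 0 0 -1"

```text
clock: 18.7
position: [0.6134, -0.2672, 0.1269]
ee_rot: [0.651, 0.759, -0.001, -0.003]
ft_force: [0.0, -0.1, 0.5]
grip_width: 0.002
grasp_force: 0.0
```

```bash
python3 view.py 16 | grep -v red; python3 red.py
```

```text
TCP carrier [ 67.1  -0.5 126.9] 0.001743036900263081 [ 0.  -0.1  0.5]
top blue 632 [[-66.2, -22.0, 29.0], [7.6, 52.0, 35.2], [75.2, 64.9, 40.6]]
   (-66, 50) 35 36.0
   (58, 50) 37 34.6
side blue 2197 [[-66.3, -66.1, 32.2], [27.2, -23.4, 36.8], [72.7, 62.5, 39.9]]
   (-66, -66) 76 36.9
   (-66, 50) 50 37.0
   (58, -66) 77 36.9
   (58, 50) 51 36.8
TCP carrier [ 68.2   0.7 125.2] [-1.   0.1 -0.7]
top red 61 [[55.7, -8.0, 83.6], [60.0, 8.6, 89.6], [65.9, 19.6, 137.4]]
side red 171 [[52.4, -17.8, 83.8], [55.9, 0.3, 89.3], [61.9, 17.9, 92.2]]
```

View pics/v16.png

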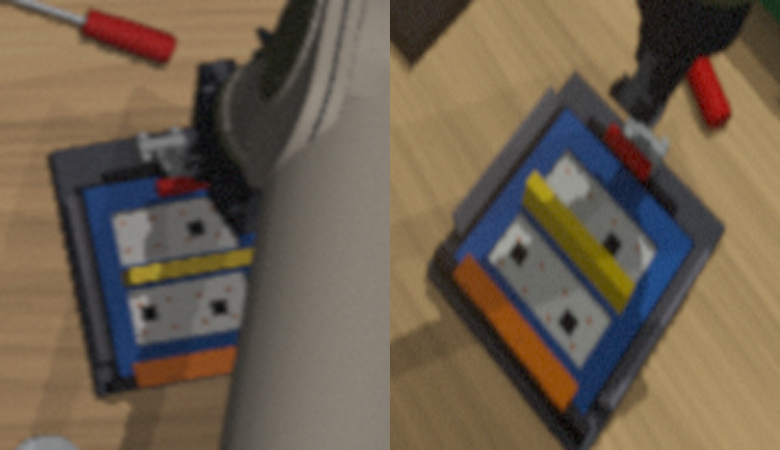

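The picture shows the bar at (630,150) in the right half, the clamp about 40° open, and the cover unchanged. Press from above, keeping the tip 5 mm to the hinge side of the bar, in small steps.

Request:
jog_arm --pt "0 0 0.009 0 0 0 -1" --pt "0 0 0.018 0 0 0 -1" --pt "0 0 0.025 0 0 0 -1" --pt "0 -0.001 0.027 0 0 0 -1"

```text
clock: 19.23
position: [0.6102, -0.2661, 0.0947]
ee_rot: [0.651, 0.759, -0.002, -0.006]
ft_force: [0.0, 0.1, 0.1]
grip_width: -0.001
grasp_force: 0.0
```

Request:
jog_arm --pt "0 -0.001 0.002 0 0 0 -1" --pt "0 -0.002 0.004 0 0 0 -1" --pt "0 -0.003 0.006 0 0 0 -1"

```text
clock: 19.48
position: [0.6079, -0.2668, 0.092]
ee_rot: [0.651, 0.759, -0.002, -0.005]
ft_force: [-7.7, 3.0, 9.5]
grip_width: 0.001
grasp_force: 4.8
```

```bash
python3 red.py
```

```text
TCP carrier [61.7  0.8 92. ] [-7.7  3.   9.5]
top red 24 [[54.0, 8.1, 81.9], [58.7, 14.4, 85.7], [65.7, 20.0, 91.8]]
side red 66 [[49.6, -18.6, 81.3], [52.9, -11.8, 85.7], [59.2, -2.4, 89.7]]
```

Request:
jog_arm --pt "0 -0.003 0.001 0 0 0 -1" --pt "0 -0.005 0.003 0 0 0 -1" --pt "0 -0.007 0.006 0 0 0 -1" --pt "0 -0.008 0.008 0 0 0 -1"

```text
clock: 19.92
position: [0.5997, -0.2687, 0.0833]
ee_rot: [0.651, 0.759, -0.002, -0.004]
ft_force: [-2.1, -1.1, 4.3]
grip_width: -0.001
grasp_force: 2.1
```

```bash
python3 red.py
```

```text
TCP carrier [53.3  0.1 83.3] [-2.1 -1.1  4.3]
top red 24 [[49.3, 10.7, 73.0], [53.7, 14.8, 78.4], [59.0, 21.2, 83.5]]
side red 53 [[44.1, -19.0, 72.3], [47.2, -14.1, 76.5], [55.2, -5.6, 80.3]]
```

Request:
jog_arm --pt "0 -0.001 0.003 0 0 0 -1" --pt "0 -0.002 0.006 0 0 0 -1" --pt "0 -0.002 0.009 0 0 0 -1" --pt "0 -0.002 0.012 0 0 0 -1"

```text
clock: 20.35
position: [0.5981, -0.2687, 0.0711]
ee_rot: [0.651, 0.759, -0.002, -0.004]
ft_force: [-2.8, -0.5, 3.0]
grip_width: -0.001
grasp_force: 1.3
```

Request:
jog_arm --pt "0 0 0.003 0 0 0 -1" --pt "0 0 0.006 0 0 0 -1"

```text
clock: 20.52
position: [0.5982, -0.2684, 0.0651]
ee_rot: [0.651, 0.759, -0.002, -0.004]
ft_force: [-1.9, -0.4, 2.7]
grip_width: -0.004
grasp_force: 1.1
```

```bash
python3 red.py
```

```text
TCP carrier [51.9  0.6 65.1] [-1.9 -0.4  2.7]
top red 21 [[43.6, 8.0, 56.5], [46.8, 14.6, 58.7], [51.7, 19.5, 62.1]]
side red 56 [[39.4, -18.3, 54.2], [41.7, -12.0, 59.0], [47.1, -3.2, 62.4]]
```

Smooth at about 3 N. Press the last millimetres until the force rises.

Request:
jog_arm --pt "0 0 0.001 0 0 0 -1" --pt "0 0 0.002 0 0 0 -1" --pt "0 0 0.003 0 0 0 -1" --pt "0 0 0.004 0 0 0 -1"

```text
clock: 20.95
position: [0.5982, -0.2684, 0.0616]
ee_rot: [0.651, 0.759, -0.002, -0.004]
ft_force: [-1.8, 0.3, 1.2]
grip_width: 0.003
grasp_force: 1.0
```

Request:
jog_arm --pt "0 0 0.0005 0 0 0 -1" --pt "0 0 0.001 0 0 0 -1"

```text
clock: 21.12
position: [0.5982, -0.2684, 0.0605]
ee_rot: [0.651, 0.759, -0.002, -0.004]
ft_force: [-2.2, 0.5, 3.2]
grip_width: -0.004
grasp_force: 1.0
```

```bash
python3 red.py
```

```text
TCP carrier [51.9  0.6 60.5] [-2.2  0.5  3.2]
top red 21 [[42.4, 7.2, 51.7], [45.5, 13.7, 54.3], [50.9, 19.3, 59.4]]
side red 57 [[38.0, -18.3, 51.2], [41.3, -11.9, 56.0], [46.8, -3.5, 58.5]]
```

Request:
jog_arm --pt "0 0 0.001 0 0 0 -1" --pt "0 0 0.002 0 0 0 -1" --pt "0 0 0.002 0 0 0 -1"

```text
clock: 21.47
position: [0.5983, -0.2686, 0.0589]
ee_rot: [0.651, 0.759, -0.002, -0.004]
ft_force: [-1.9, 0.5, 4.3]
grip_width: -0.002
grasp_force: 2.1
```

Request:
jog_arm --pt "0 0 0.001 0 0 0 -1" --pt "0 0 0.001 0 0 0 -1"

```text
clock: 21.63
position: [0.5984, -0.2686, 0.0587]
ee_rot: [0.651, 0.759, -0.001, -0.004]
ft_force: [-4.6, 1.7, 11.1]
grip_width: -0.004
grasp_force: 5.2
```

Request:
jog_arm --pt "0 0 0.001 0 0 0 -1" --pt "0 0 0.001 0 0 0 -1" --pt "0 0 0.001 0 0 0 -1"

```text
clock: 21.88
position: [0.5984, -0.2686, 0.0585]
ee_rot: [0.651, 0.759, -0.001, -0.004]
ft_force: [-7.2, 2.7, 17.5]
grip_width: 0.0
grasp_force: 8.4
```

Request:
jog_arm --pt "0 0 -0.005 0 0 0 -1" --pt "0 0 -0.02 0 0 0 -1" --pt "0 0 -0.05 0 0 0 -1" --pt "0 0 -0.09 0 0 0 -1" --pt "0 0 -0.12 0 0 0 -1"

```text
clock: 22.3
position: [0.5995, -0.2689, 0.179]
ee_rot: [0.651, 0.759, -0.001, -0.003]
ft_force: [1.0, -0.5, 0.8]
grip_width: -0.003
grasp_force: 0.0
```

Request:
jog_arm --pt "0.02 -0.01 -0.01 0 0 0 -1" --pt "0.06 -0.03 -0.02 0 0 0 -1" --pt "0.1 -0.05 -0.03 0 0 0 -1" --pt "0.14 -0.06 -0.04 0 0 0 -1" --pt "0.17 -0.07 -0.04 0 0 0 -1"

```text
clock: 22.72
position: [0.5039, -0.1104, 0.2193]
ee_rot: [0.651, 0.759, -0.001, -0.003]
ft_force: [1.2, 2.3, 0.6]
grip_width: -0.002
grasp_force: 0.0
```

```bash
python3 view.py 17 ; python3 red.py
```

```text
TCP carrier [-17.1 171.2 219.3] -0.0019552722392264005 [1.2 2.3 0.6]
top blue 38 [[-72.7, -70.4, 20.3], [-54.1, -64.0, 34.9], [-30.5, -59.3, 39.2]]
   (-66, -66) 12 34.9
top red none
side blue 2052 [[-66.9, -66.1, 31.3], [15.5, -30.8, 36.8], [73.2, 62.7, 39.9]]
   (-66, -66) 75 36.7
   (-66, 50) 50 36.7
   (58, -66) 77 37.0
   (58, 50) 52 36.7
side red 106 [[172.4, -14.2, 17.9], [185.3, 1.5, 23.2], [195.6, 15.4, 28.9]]
TCP carrier [-16.9 176.1 219. ] [ 0.6 -0.   0.4]
top red 0 
side red 135 [[38.4, -17.0, 49.8], [42.1, -0.8, 54.2], [47.1, 16.5, 56.9]]
```

View pics/v17.png

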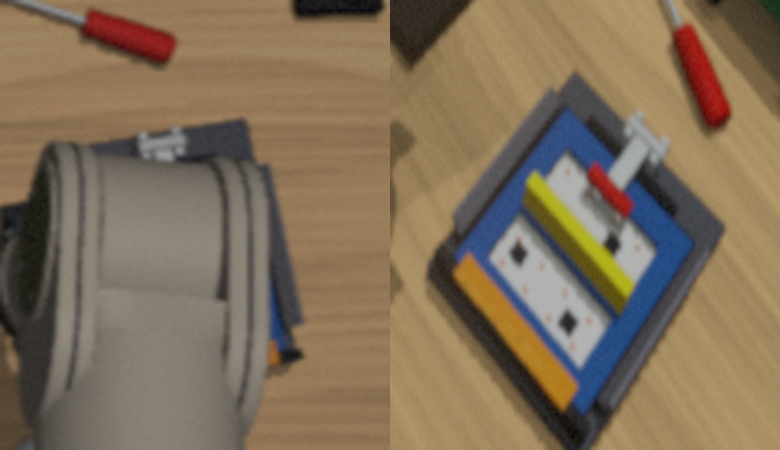

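The clamp lies flat on the seated cover: its grip is at (610,190) in the right half, with the bar top at about 54 mm as expected. The lip covers the low edge and the robot is clear.

```bash
python3 -c "
from workcell import workorder
print(workorder.hand_in())"
```

```text
the job is handed in; nothing more can be done
None
```

The job is handed in: the cover is tucked under the lip and measured level and fully home, and the clamp is down on it with the arm clear; one clamp push briefly reached about 75 N at the wrist (limit 120), and I backed off without shifting the cover.

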